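# Find and fit the matching cartridge end cap

## Robot

A 6-joint arm with a two-finger parallel gripper is mounted at the origin on the work surface. World frame = base frame: x ahead of the robot, y to its left, z up, the work surface at z = 0. Lengths are in m, angles in rad, forces in N, time in s.
With the tool pointing down it reaches from about 0.3 to 0.85 m from the base axis. Payload 4.2 kg.
Tool frame: the origin (TCP) lies at the very end of the fingers, on their centre line; the grasp point (between the pads) lies 19 mm behind it; z points along the fingers, y is the line along which they close (so a half turn about z gives the same grasp; the last joint's range is limited). The gripper opens to 91 mm and grips with 3 to 60 N. Pads are 32 mm wide; open, the fingers measure 118 mm over their backs; the gripper's body (76 mm by 178 mm) begins 60 mm behind the grasp point.
Start: joints at [1.146, 0.32, 1.565, -0, 1.257, -0.02], TCP at [0.226, 0.529, 0.19] pointing down, gripper open.
Joint ranges: [-3.11, 3.11], [-0.84, 2.01], [0.21, 2.61], [-1.34, 4.49], [0.05, 2.63], [-2.56, 2.56]. Speed limits (rad/s): [2.57, 2.57, 3.14, 3.14, 3.14, 3.14].

## Interface

Orientations are given as a rotation vector (axis times angle).
In Python, from station import env gives the robot as it stands. The module is installed in compiled form; this text tells all that it offers.
- The arm moves only by the shell command python3 -m creep 'ROWS' [OPENING]. ROWS is JSON, a list of rows, each an object of numbers: "x", "y", "z": the shift along the tool's x, y, z in mm; "rx", "ry", "rz": the turn, a rotation vector about the tool's x, y, z in rad. In form: [{"x": .., "y": .., "z": .., "rx": .., "ry": .., "rz": ..}, ...]. A call has 1 to 12 rows; each row is the pose to reach, as a shift and turn from the pose commanded when the call began, along the tool's axes at that moment; what a row does not reach only later rows make up. A row lasts 1/8 s, in which the tool goes at most 62.5 mm and 10.7 degrees, less where a joint would pass 70% of its speed; a pose out of reach is approached as far as the arm can. A call with a gripper value outside its range is refused whole. OPENING is the gripper command: -1 is fully open, 1 is shut, values between are in proportion, set as the call begins (- or left out, the last holds). The fingers move at their own pace and stop on an object; the grip force is fixed at half the most. Time passes only in rows, so rows that repeat a pose let the fingers close. It gives the time, the measured TCP pose, the force, the opening and the grip force at its end, in the units of the state.
- env.read_state(): the state, without advancing time (a new reading comes with each control period).
- env.get_image(name): name is "scene" or "top" or "wrist"; returns a dict with "img" (400x640x3 uint8, red, green, blue), "camera_matrix" (3x3 intrinsics, pixels), "k1" (the pictures are not rectified: a ray, as slopes to the right and down, at radius r is drawn at 1 + k1 r^2 times it, then the intrinsics apply), "rvec" (rotation vector, rad) and "tvec" (3), from world to camera coordinates, as OpenCV has them. Camera axes: x right, y down, z forward; pixel columns grow to the right and rows downward; lengths in m; the calibration is good to about 2 mm. A picture is of the moment at which its call begins. There is no depth.
- env.sign_off(): hands the job in; it is judged then, once.
Trained networks look in a picture, given as the dict that the camera call returned (one of the last four; its "shot" number tells which), for a name from the list of things; names that differ only in an ending like _2 or _b are one class to them, and where a whole thing is asked for, a point or a joint stands for the part that bears it (a point fixed in the world has none). Each returns a list of dicts, best first, with "score" (0 to 1); they miss things now and then, are a little off and sometimes report something else, mostly with a low value. They report only what shows in the picture. A call takes as long as a camera call.
- env.spot_in(query, picture): "box" ([left, top, right, bottom] in pixels, round what is visible of it).
- env.landmark_of(query, picture): "uv" ([column, row] in pixels: a listed point, or the origin of a listed thing).
The state is a dict: "time_s": time; "q": joint angles; "joint_velocities": joint speeds; "effort": joint torques, N m; "position": TCP position; "eef_rot": TCP orientation; "contact_force": force on the tool from outside, world axes, zero at the start; "torque": the same for the moment, N m; "opening": finger opening in m; "grasp_force": force on a finger pad.
Only numpy, scipy, OpenCV 4.12 (cv2) and the standard library are available. Lean on these libraries where they do the work, as an engineer would, in place of code of your own. Each camera call takes 0.05 s, during which the arm holds its last target. There are 200 camera calls.

## Task

Find which of the three look-alike end caps fits the two dowel pins of the cartridge side frame on the leaning jig, by trying them on, and leave that cap fully home on the pins, flush with the frame. Do not force a cap that will not go; leave the other two lying flat on the bench, rib up, and do not disturb the tools and bottles.

Things in the scene. Friction and masses are not known exactly. Their poses are not given: they have to be found in the camera images.
- side_frame: Black cartridge side frame, 110 (x) by 126 mm (y), fixed on a grey bench jig so that its face leans 30 degrees towards the robot. Origin: centre of the face, 110 mm above the bench; z square out of the face, y level along it, x up the slope. Two steel dowel pins stand on it (see fixed_pin). Two clamps 8 mm high at x = +-47 mm, clear of a seated cap.
- fixed_pin (a point): Foot of the pin that is always at y = +26 mm on the side frame. Pins are 8 mm thick and stand 15 mm out along the frame's z, last 2.5 mm tapered. The second pin, its twin, stands at y = -4, -16 or -28 mm (it varies; the two unused bores are dark dots). Both are at x = 0.
- jig: The fixed jig under the side frame: base 170 by 150 mm, 10 mm thick. Origin: centre of its underside; yaw as the side frame.
- cap_a_center (a point): One of three loose black end caps, alike from above, 110 g: plate 52 (x) by 84 (y) by 20 mm thick, on it a grip rib 40 (x) by 18 (y) by 30 mm high, 50 mm tall in all; a lug sticks out 12 mm at the +y end. This point: middle of plate and rib, 25 mm above the underside; z up through the rib. Seated, it is 25 mm out on the side frame's z axis, axes matching.
- cap_b_center (a point): Second end cap, same sizes, axes and point as cap_a. Each cap has two blind sockets hidden in its underside on x = 0, 10 mm wide, 17 mm deep, mouths chamfered 1.5 mm: one at y = +26 mm, the other at y = -4, -16 or -28 mm, different in each cap. Nothing but trying tells which cap fits today's pins.
- cap_c_center (a point): Third end cap, same sizes, axes and point as cap_a, sockets as told under cap_b. A cap that does not fit stops on the pin tips, 15 mm short of home; a right one that is a few mm off does the same.
- screwdriver: a yellow-handled screwdriver lying on the bench, 170 mm; a bystander. Origin on its underside.
- brush: a cleaning brush lying on the bench, 170 mm; a bystander. Origin on its underside.
- toner_bottle: a grey toner bottle, 54 mm across, 150 mm tall; a bystander. Origin on its underside.
- toner_bottle2: a white toner bottle, 54 mm across, 150 mm tall; a bystander. Origin on its underside.
- ring: a loose blue plastic ring, 60 mm across, 18 mm tall; a bystander. Origin on its underside.
- pliers: long-nose pliers lying on the bench, about 160 mm; a bystander. Origin on its underside.
- screw_pot: an open white pot, 68 mm across, 50 mm tall; a bystander. Origin on its underside.

How it is judged:
At the end, for the whole second after the job is handed in: One cap is home on the pins: centre within 3 mm of the frame axis in x and y, 25 mm +-2.5 mm out from the face, z within 3.4 and y within 4.6 degrees of the frame's. The other two lie flat on the bench, rib up (centre 21-29 mm high, tilt under 5.7 degrees). All at rest (((x of cap_a_center in the frame of side_frame between -0.003 and 0.003 m and y of cap_a_center in the frame of side_frame between -0.003 and 0.003 m and z of cap_a_center in the frame of side_frame between 0.0225 and 0.0275 m and angle between the z axis of cap_a_center and the z axis of side_frame, either way round below 0.06 rad and angle between the y axis of cap_a_center and the y axis of side_frame, either way round below 0.08 rad) or (x of cap_b_center in the frame of side_frame between -0.003 and 0.003 m and y of cap_b_center in the frame of side_frame between -0.003 and 0.003 m and z of cap_b_center in the frame of side_frame between 0.0225 and 0.0275 m and angle between the z axis of cap_b_center and the z axis of side_frame, either way round below 0.06 rad and angle between the y axis of cap_b_center and the y axis of side_frame, either way round below 0.08 rad) or (x of cap_c_center in the frame of side_frame between -0.003 and 0.003 m and y of cap_c_center in the frame of side_frame between -0.003 and 0.003 m and z of cap_c_center in the frame of side_frame between 0.0225 and 0.0275 m and angle between the z axis of cap_c_center and the z axis of side_frame, either way round below 0.06 rad and angle between the y axis of cap_c_center and the y axis of side_frame, either way round below 0.08 rad)) and ((x of cap_a_center in the frame of side_frame between -0.003 and 0.003 m and y of cap_a_center in the frame of side_frame between -0.003 and 0.003 m and z of cap_a_center in the frame of side_frame between 0.0225 and 0.0275 m and angle between the z axis of cap_a_center and the z axis of side_frame, either way round below 0.06 rad and angle between the y axis of cap_a_center and the y axis of side_frame, either way round below 0.08 rad) or (height (world z) of cap_a_center between 0.021 and 0.029 m and angle between cap_a_center's own z axis and vertical below 0.1 rad)) and ((x of cap_b_center in the frame of side_frame between -0.003 and 0.003 m and y of cap_b_center in the frame of side_frame between -0.003 and 0.003 m and z of cap_b_center in the frame of side_frame between 0.0225 and 0.0275 m and angle between the z axis of cap_b_center and the z axis of side_frame, either way round below 0.06 rad and angle between the y axis of cap_b_center and the y axis of side_frame, either way round below 0.08 rad) or (height (world z) of cap_b_center between 0.021 and 0.029 m and angle between cap_b_center's own z axis and vertical below 0.1 rad)) and ((x of cap_c_center in the frame of side_frame between -0.003 and 0.003 m and y of cap_c_center in the frame of side_frame between -0.003 and 0.003 m and z of cap_c_center in the frame of side_frame between 0.0225 and 0.0275 m and angle between the z axis of cap_c_center and the z axis of side_frame, either way round below 0.06 rad and angle between the y axis of cap_c_center and the y axis of side_frame, either way round below 0.08 rad) or (height (world z) of cap_c_center between 0.021 and 0.029 m and angle between cap_c_center's own z axis and vertical below 0.1 rad)) and linear speed of each of cap_a, cap_b, cap_c below 0.02 m/s); the robot touches nothing.
It fails at once if an end cap is forced against the side frame or its fixed pin (more than 90 N) (contact force between any of cap_a, cap_b, cap_c and side_frame above 90 N).
It fails at once if a tool, bottle, pot or ring is moved by more than 40 mm or knocked over (distance of any of screwdriver, brush, toner_bottle, toner_bottle2, ring, pliers, screw_pot from where it was at the start of the episode above 0.04 m or angle between any of toner_bottle, toner_bottle2, screw_pot's own z axis and vertical above 0.6 rad).
It also fails if it takes over 72 s, if anything falls off the work surface, if the arm or the gripper's body presses on something with over 40 N, if the wrist force passes 120 N, or if a joint passes its speed limit or range.

## Working session

There is one attempt and no reset: what is moved stays moved. The work goes in short steps, Python scripts to look and compute and a shell command to move; the robot and the scene stay as the last step left them, time stands still between calls to the robot, and variables do not carry over. Pictures are saved under pics/ and viewed, at most 10 in all, crops included, and the job is handed in when it is done.

```bash
mkdir -p pics; cat > h.py <<'E'
import numpy as np, cv2
from scipy.spatial.transform import Rotation as R
from station import env
def save(p,n,crop=None,s=1):
    im=p["img"][:,:,::-1]
    if crop: im=im[crop[1]:crop[3],crop[0]:crop[2]]
    cv2.imwrite(n,cv2.resize(im,None,fx=s,fy=s,interpolation=cv2.INTER_CUBIC))
def ray(p,uv):
    K=np.array(p["camera_matrix"],float);k1=p["k1"]
    d=cv2.undistortPoints(np.array([[uv]],float),K,np.array([k1,0,0,0.]))[0,0]
    Rm=R.from_rotvec(np.ravel(p["rvec"])).as_matrix();t=np.ravel(p["tvec"])
    return -Rm.T@t, Rm.T@np.array([d[0],d[1],1])
def atz(p,uv,z):
    o,d=ray(p,uv);return o+d*(z-o[2])/d[2]
def proj(p,X):
    return cv2.projectPoints(np.array(X,float).reshape(-1,1,3),np.array(p["rvec"],float).ravel(),np.array(p["tvec"],float).ravel(),np.array(p["camera_matrix"],float),np.array([p["k1"],0,0,0.]))[0][:,0]
def tri(l):
    A=np.zeros((3,3));b=np.zeros(3)
    for p,uv in l:
        o,d=ray(p,uv);d=d/np.linalg.norm(d);M=np.eye(3)-np.outer(d,d);A+=M;b+=M@o
    return np.linalg.solve(A,b)
E
python3 - <<'E'
from h import *
np.set_printoptions(precision=4,suppress=True)
print(env.read_state())
for c in ["top","scene"]:
    p=env.get_image(c); save(p,f"pics/{c}0.png"); print(c,ray(p,[320,200])[0])
    for n in ["cap_a_center","side_frame","fixed_pin","jig","toner_bottle","ring","screw_pot","screwdriver","brush","pliers"]:
        for d in env.landmark_of(n,p)[:4]:
            print(n,round(d["score"],2),np.round(d["uv"],1),atz(p,d["uv"],{"cap_a_center":.025,"side_frame":.11,"fixed_pin":.11}.get(n,0)))
E
```

```text
{'time_s': 0.0, 'q': array([ 1.146 ,  0.3203,  1.5657,  0.    ,  1.2574, -0.02  ]), 'joint_velocities': array([ 0.0001,  0.0006,  0.0009,  0.0004, -0.0002, -0.0008]), 'effort': array([  0.0002, -41.2474, -23.1967,   0.0727,   0.0459,  -0.0001]), 'position': array([0.2262, 0.528 , 0.189 ]), 'eef_rot': array([-0.6314, -3.0771,  0.0028]), 'contact_force': array([-0.6968, -0.0218,  0.0016]), 'torque': array([ 0.0287, -0.0057, -0.0206]), 'grasp_force': 0.0, 'opening': 0.09117178384719121}
top [ 0.4996 -0.0476  1.0253]
cap_a_center 0.76 [412.3 244.9] [ 0.4446 -0.2906  0.025 ]
cap_a_center 0.27 [222.4 189.3] [0.5947 0.1738 0.025 ]
cap_a_center 0.27 [444.7 194.3] [ 0.5677 -0.377   0.025 ]
side_frame 0.93 [223.  188.4] [0.5886 0.1537 0.11  ]
fixed_pin 0.77 [213.  186.8] [0.5928 0.176  0.11  ]
jig 0.58 [232.2 192.2] [0.5891 0.1549 0.    ]
toner_bottle 0.88 [331.4 123.3] [ 0.7599 -0.1011  0.    ]
toner_bottle 0.67 [297.  117.3] [ 0.7775 -0.0133  0.    ]
ring 0.59 [444.  194.9] [ 0.5679 -0.3833  0.    ]
ring 0.58 [249.6 277.1] [0.3754 0.1147 0.    ]
screw_pot 0.66 [431.1 136.6] [ 0.7192 -0.357  
[... 181 characters left out ...]
.2142 0.9004]
cap_a_center 0.87 [274.9 155.5] [ 0.4425 -0.285   0.025 ]
cap_a_center 0.67 [387.3 276.7] [0.5995 0.1496 0.025 ]
side_frame 0.66 [394.6 259.1] [0.5936 0.1507 0.11  ]
fixed_pin 0.94 [404.3 263.4] [0.5916 0.1728 0.11  ]
jig 0.83 [388.4 277.4] [0.5883 0.1508 0.    ]
jig 0.68 [193.  220.2] [ 0.7178 -0.3503  0.    ]
toner_bottle 0.9 [257.7 284.6] [ 0.7693 -0.1015  0.    ]
toner_bottle 0.56 [285.6 308.3] [ 0.7809 -0.0133  0.    ]
ring 0.78 [413.6 208.2] [0.3767 0.1183 0.    ]
screw_pot 0.96 [194.8 220. ] [ 0.7148 -0.3468  0.    ]
screwdriver 0.89 [310.3 269.4] [ 0.6707 -0.0178  0.    ]
brush 0.57 [217.1 173.8] [ 0.5677 -0.3968  0.    ]
pliers 0.94 [468.9 225.3] [0.3482 0.2613 0.    ]
```

View pics/top0.png

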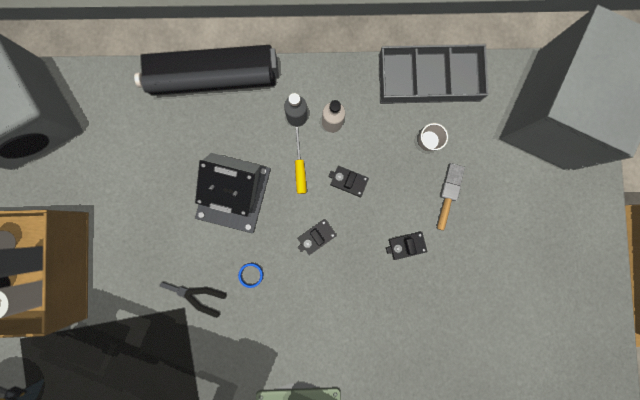

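View pics/scene0.png

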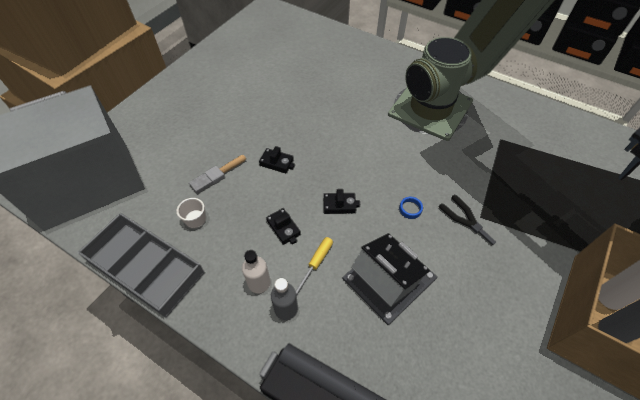

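The top view shows caps at about (348,181), (317,237) and (407,245), each with its lug to the left (+y), and the jig at (233,190). I'll use the wrist camera close up for precision.

```bash
cat >> h.py <<'E'
np.set_printoptions(precision=4,suppress=True)
def tool():
    s=env.read_state();return np.array(s["position"]),R.from_rotvec(s["eef_rot"])
def rel(pos,Rt,fr=None):
    p,r=fr or tool(); d=r.as_matrix().T@(np.array(pos)-p)*1000; v=(r.inv()*Rt).as_rotvec()
    n=max(np.linalg.norm(d)/62.5,np.degrees(np.linalg.norm(v))/10.7)
    print("REL mm",np.round(d,1),"rot",np.round(v,4),"rows>=",round(n,1))
def down(yaw):  # tool z down, tool x = (cos yaw, sin yaw), 
    c,s=np.cos(yaw),np.sin(yaw); return R.from_matrix(np.array([[c,s,0],[s,-c,0],[0,0,-1.]]))
E
python3 - <<'E'
from h import *
p,r=tool(); print(r.as_matrix())
w=env.get_image("wrist"); Rc=R.from_rotvec(np.ravel(w["rvec"])).as_matrix(); o=ray(w,[320,200])[0]
print("cam in tool pos",r.as_matrix().T@(o-p),"axes(cols: cam x,y,z in tool)\n",r.as_matrix().T@Rc.T, w["camera_matrix"],w["k1"])
t=env.get_image("top")
for uv in [(348,181),(317,237),(407,245)]: print(atz(t,uv,.02))
save(t,"pics/top_z.png",(170,130,440,280),2.9)
# options of tool view
rel([.50,-.10,.30],down(0)); rel([.50,-.10,.30],down(np.pi))
E
```

```text
[[-0.9192  0.3939  0.    ]
 [ 0.3939  0.9192  0.    ]
 [-0.      0.0001 -1.    ]]
cam in tool pos [ 0.0777 -0.0002 -0.1956] axes(cols: cam x,y,z in tool)
 [[ 0.0007 -0.9618 -0.2737]
 [ 1.      0.0006  0.0004]
 [-0.0002 -0.2737  0.9618]] [[287.4571   0.     320.5164]
 [  0.     287.4571 205.8854]
 [  0.       0.       1.    ]] -0.01517975633624981
[ 0.6078 -0.1372  0.02  ]
[ 0.4707 -0.056   0.02  ]
[ 0.4445 -0.2786  0.02  ]
REL mm [-499.  -470.  -110.2] rot [ 0.     -0.0001  2.7368] rows>= 14.7
REL mm [-499.  -470.  -110.2] rot [ 0.0001  0.     -0.4048] rows>= 11.1
```

View pics/top_z.png

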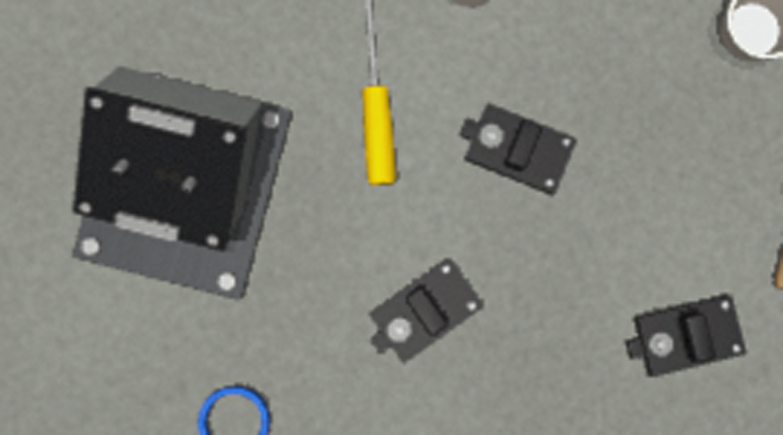

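```bash
cat >> h.py <<'E'
D=R.from_matrix(np.diag([-1.,1,-1]))
def Rf(psi): return R.from_euler("z",psi)*R.from_euler("y",-np.pi/6)
E
python3 - <<'E'
from h import *
F=Rf(-.258); rel(np.array([.59,.152,.11])+.12*F.as_matrix()[:,2],F*D)
E
```

```text
REL mm [-423.1 -211.7  -24.1] rot [-0.0383 -0.5226 -0.1435] rows>= 7.6
```

```bash
R='{"x":-423,"y":-212,"z":-24,"rx":-0.038,"ry":-0.523,"rz":-0.143}'; python3 -m creep '[{"x":-423,"y":-212,"z":-24,"rx":-0.038,"ry":-0.523,"rz":-0.143},{"x":-423,"y":-212,"z":-24,"rx":-0.038,"ry":-0.523,"rz":-0.143},{"x":-423,"y":-212,"z":-24,"rx":-0.038,"ry":-0.523,"rz":-0.143},{"x":-423,"y":-212,"z":-24,"rx":-0.038,"ry":-0.523,"rz":-0.143},{"x":-423,"y":-212,"z":-24,"rx":-0.038,"ry":-0.523,"rz":-0.143},{"x":-423,"y":-212,"z":-24,"rx":-0.038,"ry":-0.523,"rz":-0.143},{"x":-423,"y":-212,"z":-24,"rx":-0.038,"ry":-0.523,"rz":-0.143},{"x":-423,"y":-212,"z":-24,"rx":-0.038,"ry":-0.523,"rz":-0.143},{"x":-423,"y":-212,"z":-24,"rx":-0.038,"ry":-0.523,"rz":-0.143},{"x":-423,"y":-212,"z":-24,"rx":-0.038,"ry":-0.523,"rz":-0.143},{"x":-423,"y":-212,"z":-24,"rx":-0.038,"ry":-0.523,"rz":-0.143},{"x":-423,"y":-212,"z":-24,"rx":-0.038,"ry":-0.523,"rz":-0.143}]'
python3 - <<'E'
from h import *
s=env.read_state();print(s["position"],np.abs(s["joint_velocities"]).max())
w=env.get_image("wrist"); save(w,"pics/w1.png")
for n in ["side_frame","fixed_pin"]:
    for d in env.landmark_of(n,w)[:2]: print(n,d["score"],np.round(d["uv"],1))
E
```

```text
time_s: 2.7
position: [0.5313, 0.1682, 0.2138]
eef_rot: [0.335, 2.599, -0.09]
contact_force: [0.2, -0.2, -0.0]
opening: 0.0916
grasp_force: 0.0
[0.5313 0.1682 0.2138] 0.004156350871152681
side_frame 0.82 [318.9 194.2]
fixed_pin 0.73 [340.6 194.6]
fixed_pin 0.55 [260.8 241.1]
```

View pics/w1.png

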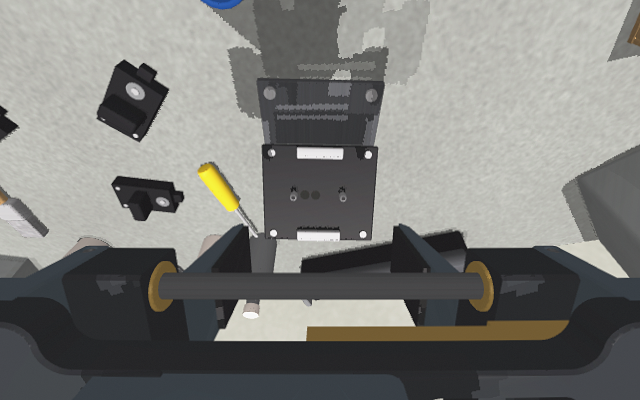

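The wrist picture shows the frame face from (263,145) to (377,240). Its pins are near (343,197) and (293,197), with unused bores at (304,195) and (315,195), so the second pin is at -28. I'll enlarge it.

```bash
python3 - <<'E'
from h import *
im=cv2.imread("pics/w1.png")[138:245,255:385].astype(float)
im=np.clip(255*(im/255)**.5,0,255).astype(np.uint8)
cv2.imwrite("pics/w1z.png",cv2.resize(im,None,fx=5.6,fy=5.6,interpolation=cv2.INTER_CUBIC))
E
```

```text
(no output)
```

View pics/w1z.png

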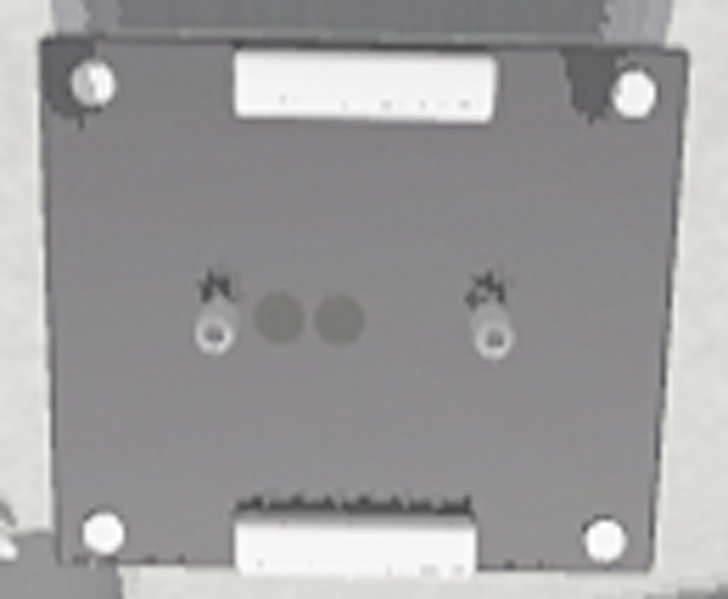

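```bash
cat > pnp.py <<'E'
from h import *
from scipy.optimize import least_squares
def fitframe(w,obj,uv,x0):
    # unknown: pos(3), yaw ; tilt fixed 30deg
    def f(v): return (proj(w,Rf(v[3]).apply(obj)+v[:3])-uv).ravel()
    s=least_squares(f,x0,loss="soft_l1"); return s.x,f(s.x).reshape(-1,2)
E
python3 - <<'E'
from pnp import *
w=env.get_image("wrist")
c=np.array([(278,317),(340,320),(42,38),(687,50),(650,570),(60,565),(214,334),(494,338)],float)
uv=(c+.5)/5.6-.5+[255,138]
o=np.array([(0,-16,0),(0,-4,0),(-55,-63,0),(-55,63,0),(55,63,0),(55,-63,0),(0,-28,15),(0,26,15)])/1000.
x,r=fitframe(w,o,uv,[.59,.152,.11,-.258]); print(x);print(r)
K=np.array(w["camera_matrix"]);
ok,rv,tv=cv2.solvePnP(o,uv,K,np.array([w["k1"],0,0,0.]))
Rc=R.from_rotvec(np.ravel(w["rvec"])); Rw=Rc.inv()*R.from_rotvec(rv.ravel()); print("free",Rc.inv().apply(tv.ravel()-np.ravel(w["tvec"])),"dev",(Rf(x[3]).inv()*Rw).as_rotvec())
# bore ray onto height .11
for i,y in((0,-16),(1,-4)): print(atz(w,uv[i],.11)-Rf(x[3]).apply([0,y/1e3,0]))
np.save("frame.npy",x)
# caps
F=x
for n in [1]:
  for d in env.landmark_of("cap_a_center",w)[:4]: print(d["score"],d["uv"],atz(w,d["uv"],.025))
E
```

```text
[ 0.5911  0.15    0.1065 -0.2773]
[[ 0.5502 -0.0065]
 [-0.0174 -0.3853]
 [-0.3246  0.0566]
 [-0.1598 -0.074 ]
 [-0.1102  0.4051]
 [-0.0528 -0.0411]
 [ 0.3994  0.0227]
 [-0.2052  0.0398]]
free [0.591  0.15   0.1065] dev [0.     0.0029 0.    ]
[0.5878 0.1505 0.11  ]
[0.5885 0.1508 0.11  ]
0.54 [321.1, 192.7] [0.6635 0.134  0.025 ]
```

```bash
python3 - <<'E'
from h import *
rel([.471,-.056,.13],down(np.pi+.58))
E
```

```text
REL mm [  43.4 -231.5   71.8] rot [-0.2196  0.4925 -0.8181] rows>= 5.2
```

```bash
python3 -m creep '[{"x":43,"y":-231,"z":72,"rx":-0.22,"ry":0.493,"rz":-0.818},{"x":43,"y":-231,"z":72,"rx":-0.22,"ry":0.493,"rz":-0.818},{"x":43,"y":-231,"z":72,"rx":-0.22,"ry":0.493,"rz":-0.818},{"x":43,"y":-231,"z":72,"rx":-0.22,"ry":0.493,"rz":-0.818},{"x":43,"y":-231,"z":72,"rx":-0.22,"ry":0.493,"rz":-0.818},{"x":43,"y":-231,"z":72,"rx":-0.22,"ry":0.493,"rz":-0.818},{"x":43,"y":-231,"z":72,"rx":-0.22,"ry":0.493,"rz":-0.818},{"x":43,"y":-231,"z":72,"rx":-0.22,"ry":0.493,"rz":-0.818}]'
python3 - <<'E'
from h import *
w=env.get_image("wrist"); save(w,"pics/w2.png",(170,20,490,260),2.4)
for n in ["cap_a_center","fixed_pin"]:
  for d in env.landmark_of(n,w)[:4]: print(n,d["score"],np.round(d["uv"],1),atz(w,d["uv"],.025))
E
```

```text
time_s: 3.95
position: [0.4732, -0.0566, 0.1298]
eef_rot: [-0.893, 3.011, 0.0]
contact_force: [-1.3, 0.4, -0.5]
opening: 0.0913
grasp_force: 0.0
cap_a_center 0.67 [136.4  44.8] [ 0.4421 -0.2846  0.025 ]
```

View pics/w2.png

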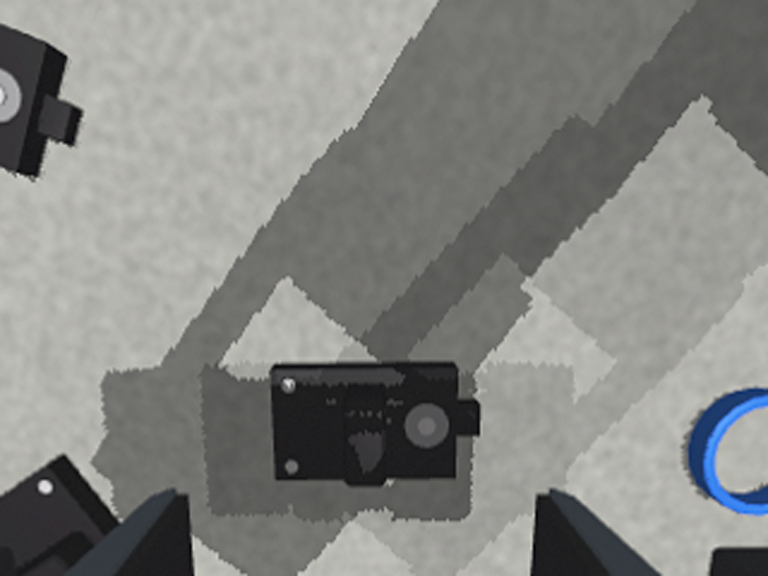

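The cap is square to the tool at crop (275–457, 366–480), with its lug to the right. I'll fit its pose now.

```bash
cat >> pnp.py <<'E'
CAP=lambda x,y,z:np.array([x,y,z])/1000.
def fitcap(w,obj,uv,x0,z0=0.):
    def T(v): return R.from_euler("z",v[2]).apply(obj)+[v[0],v[1],z0]
    f=lambda v:(proj(w,T(v))-uv).ravel()
    s=least_squares(f,x0,loss="soft_l1"); return s.x,f(s.x).reshape(-1,2)
E
python3 - <<'E'
from pnp import *
w=env.get_image("wrist")
c=np.array([(457,478),(275,480),(457,375),(479,402),(479,435)],float)
uv=(c+.5)/2.4-.5+[170,20]
o=np.array([(26,42,20),(26,-42,20),(-26,42,20)])/1000.
x,r=fitcap(w,o[:2],uv[:2],[.471,-.056,.58]); print(x,r)
x3,r=fitcap(w,o,uv[:3],[.471,-.056,.58]); print(x3,r)
m=np.array([(-26,42,20),(-26,-42,20),(-26,42,0),(-26,-42,0),(-9,0,50),(20,-9,50),(20,9,50)])/1000
print((proj(w,R.from_euler("z",x[2]).apply(m)+[x[0],x[1],0])-[170,20])*2.4)
print(tool()[0])
rel([x[0],x[1],.13],down(np.pi+x[2]))
E
```

```text
[ 0.4689 -0.0545  0.5904] [[-0.4305 -0.0109]
 [ 0.4306 -0.019 ]]
[ 0.4697 -0.0543  0.585 ] [[-0.8376  0.7988]
 [ 0.0673  0.4062]
 [ 0.6589 -2.3204]]
[[458.2764 366.611 ]
 [270.0518 368.7524]
 [452.5376 359.7346]
 [275.3873 361.7543]
 [364.9016 420.722 ]
 [344.2829 487.6586]
 [386.8838 487.191 ]]
[ 0.4707 -0.0553  0.13  ]
REL mm [1.  1.7 0. ] rot [ 0.0004  0.     -0.0115] rows>= 0.1
```

```bash
python3 -m creep '[{"x":1,"y":1.7,"z":50,"rz":-0.0115},{"x":1,"y":1.7,"z":95,"rz":-0.0115},{"x":1,"y":1.7,"z":106,"rz":-0.0115},{"x":1,"y":1.7,"z":106,"rz":-0.0115},{"x":1,"y":1.7,"z":106,"rz":-0.0115}]'; python3 -m creep '[{"x":0},{"x":0},{"x":0},{"x":0},{"x":0},{"x":0}]' 1
python3 -m creep '[{"z":-20},{"z":-60},{"z":-110},{"z":-150},{"z":-150},{"z":-150}]'
python3 - <<'E'
from h import *
s=env.read_state(); print(s["contact_force"],s["opening"],s["grasp_force"])
w=env.get_image("wrist"); save(w,"pics/w3.png",(220,160,420,310),4)
E
```

```text
[-0.3384 -0.1612  0.0767] 0.09131720474495436 0.0$[0]: bad value
$[0]: bad value
$[0]: bad value
```

View pics/w3.png

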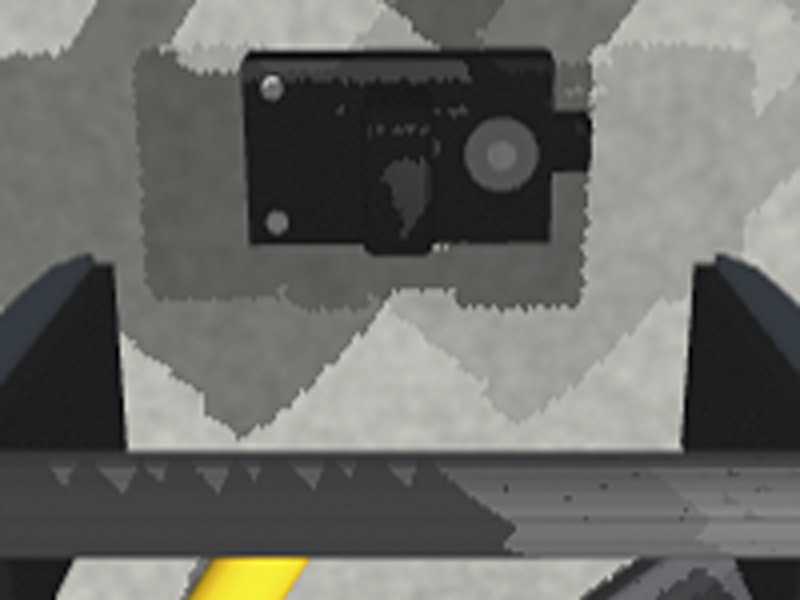

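The earlier calls were refused because rows need all six keys, so nothing moved. The picture again shows the untouched cap at crop (245–552, 50–243). Resending with full rows.

```bash
python3 -m creep '[{"x":1,"y":1.7,"z":50,"rx":0,"ry":0,"rz":-0.0115},{"x":1,"y":1.7,"z":95,"rx":0,"ry":0,"rz":-0.0115},{"x":1,"y":1.7,"z":106,"rx":0,"ry":0,"rz":-0.0115},{"x":1,"y":1.7,"z":106,"rx":0,"ry":0,"rz":-0.0115},{"x":1,"y":1.7,"z":106,"rx":0,"ry":0,"rz":-0.0115},{"x":1,"y":1.7,"z":106,"rx":0,"ry":0,"rz":-0.0115}]' && python3 -m creep '[{"x":0,"y":0,"z":0,"rx":0,"ry":0,"rz":0},{"x":0,"y":0,"z":0,"rx":0,"ry":0,"rz":0},{"x":0,"y":0,"z":0,"rx":0,"ry":0,"rz":0},{"x":0,"y":0,"z":0,"rx":0,"ry":0,"rz":0},{"x":0,"y":0,"z":0,"rx":0,"ry":0,"rz":0},{"x":0,"y":0,"z":0,"rx":0,"ry":0,"rz":0}]' 1
```

```text
time_s: 4.95
position: [0.4709, -0.0552, 0.0255]
eef_rot: [-0.914, 3.003, -0.001]
contact_force: [-0.1, -0.3, 0.5]
opening: 0.0912
grasp_force: 0.0
time_s: 5.7
position: [0.4697, -0.055, 0.024]
eef_rot: [0.914, -3.005, -0.001]
contact_force: [-0.7, -0.1, -0.8]
opening: 0.034
grasp_force: 0.0
```

```bash
python3 -m creep '[{"x":0,"y":0,"z":0,"rx":0,"ry":0,"rz":0},{"x":0,"y":0,"z":0,"rx":0,"ry":0,"rz":0},{"x":0,"y":0,"z":0,"rx":0,"ry":0,"rz":0},{"x":0,"y":0,"z":0,"rx":0,"ry":0,"rz":0}]' 1 && python3 -m creep '[{"x":0,"y":0,"z":-30,"rx":0,"ry":0,"rz":0},{"x":0,"y":0,"z":-80,"rx":0,"ry":0,"rz":0},{"x":0,"y":0,"z":-130,"rx":0,"ry":0,"rz":0},{"x":0,"y":0,"z":-150,"rx":0,"ry":0,"rz":0},{"x":0,"y":0,"z":-150,"rx":0,"ry":0,"rz":0},{"x":0,"y":0,"z":-150,"rx":0,"ry":0,"rz":0}]'
python3 - <<'E'
from pnp import *
w=env.get_image("wrist"); save(w,"pics/w4.png",(220,200,420,350),4)
p,r=tool()
# predicted cap features in tool coordinates: plate top 4 mm beyond TCP
tcp_z=.0237
m=np.array([(-26,42,20),(-26,-42,20),(26,42,20),(26,-42,20),(-20,-9,50),(-20,9,50)])/1000
X=p+r.apply(D.apply(m)+[0,0,tcp_z])
print((proj(w,X)-[220,200])*4)
F=np.load("frame.npy"); f=Rf(F[3]); z=f.as_matrix()[:,2]
c=np.array([.5885,.1505,.110]); rel(c+z*(.070),f*D)
E
```

```text
time_s: 6.2
position: [0.4699, -0.0551, 0.0241]
eef_rot: [0.915, -3.005, -0.0]
contact_force: [0.3, -1.0, -0.2]
opening: 0.0168
grasp_force: 30.0
time_s: 6.95
position: [0.4686, -0.0548, 0.1726]
eef_rot: [0.914, -3.002, -0.003]
contact_force: [-0.7, 0.3, -2.7]
opening: 0.0173
grasp_force: 30.0
[[635.5849  -3.9882]
 [167.0822  -4.3244]
 [620.1588 258.5128]
 [182.228  258.1976]
 [343.2925  81.571 ]
 [459.0237  81.6541]]
REL mm [-191.4  130.5    1.7] rot [ 0.2287 -0.4939  0.8474] rows>= 5.4
```

View pics/w4.png

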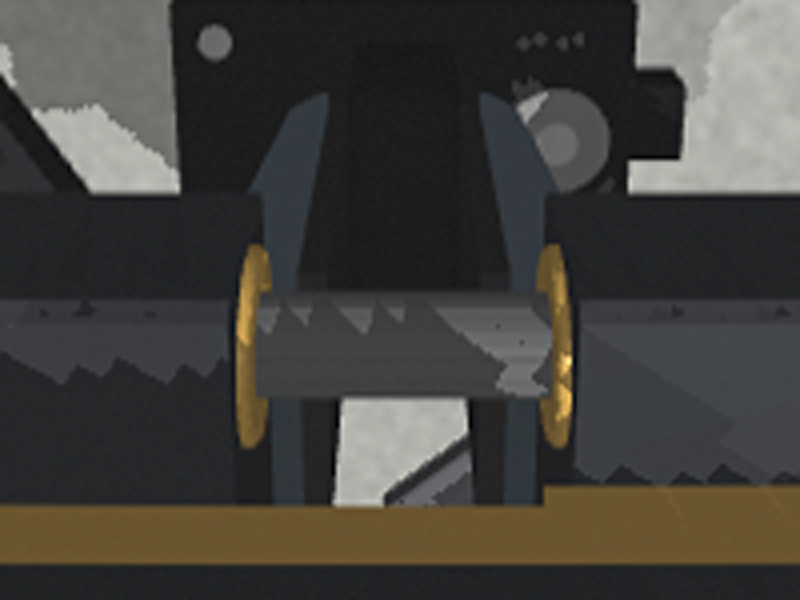

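The cap is held: the plate spans crop columns 170–637, centred to about 0.4 mm. I'll check its x in the hand numerically from the edge profile.

```bash
python3 - <<'E'
from pnp import *
w=env.get_image("wrist"); g=cv2.cvtColor(w["img"],cv2.COLOR_RGB2GRAY)
p,r=tool()
for u in (285,290,355,360): print(u,list(g[180:206,u]))
print("rib col",list(g[195:240,320]))
m=np.array([(-26,30,20),(-26,-30,20),(-26,0,0),(-20,0,20),(-20,0,50),(26,38,20),(42-84,0,20)])/1000
for dx in (0,.002): print(proj(w,p+r.apply(D.apply(m)+[-dx,0,.0237])))
# far edge rows right side near u=375
print("row215 L",list(g[215,258:270]),"R",list(g[215,372:396]))
E
```

```text
285 [np.uint8(89), np.uint8(90), np.uint8(89), np.uint8(88), np.uint8(87), np.uint8(87), np.uint8(88), np.uint8(88), np.uint8(88), np.uint8(90), np.uint8(92), np.uint8(95), np.uint8(95), np.uint8(97), np.uint8(70), np.uint8(30), np.uint8(25), np.uint8(23), np.uint8(24), np.uint8(27), np.uint8(26), np.uint8(27), np.uint8(29), np.uint8(29), np.uint8(29), np.uint8(29)]
290 [np.uint8(92), np.uint8(93), np.uint8(93), np.uint8(93), np.uint8(93), np.uint8(94), np.uint8(92), np.uint8(92), np.uint8(91), np.uint8(91), np.uint8(91), np.uint8(90), np.uint8(92), np.uint8(95), np.uint8(69), np.uint8(29), np.uint8(25), np.uint8(27), np.uint8(25), np.uint8(25), np.uint8(25), np.uint8(29), np.uint8(29), np.uint8(29), np.uint8(28), np.uint8(28)]
355 [np.uint8(91), np.uint8(91), np.uint8(91), np.uint8(92), np.uint8(92), np.uint8(91), np.uint8(92), np.uint8(91), np.uint8(89), np.uint8(90), np.uint8(89), np.uint8(89), np.uint8(90), np.uint8(93), np.uint8(67), np.uint8(30), np.uint8(23), np.uint8(25), np.uint8(25), np.uint8(25), np.uint8(27), np.uint8(28), np.uint8(30), np.uint8(30), np.uint8(29), np.uint
[... 1164 characters left out ...]
05 177.1308]]
[[361.9355 201.9506]
 [278.4023 201.898 ]
 [320.1954 195.2837]
 [320.1677 209.9274]
 [320.1209 223.7559]
 [369.5924 267.2911]
 [320.1794 179.9445]]
row215 L [np.uint8(113), np.uint8(115), np.uint8(114), np.uint8(114), np.uint8(118), np.uint8(36), np.uint8(24), np.uint8(30), np.uint8(29), np.uint8(27), np.uint8(26), np.uint8(28)] R [np.uint8(29), np.uint8(29), np.uint8(29), np.uint8(30), np.uint8(28), np.uint8(24), np.uint8(62), np.uint8(173), np.uint8(167), np.uint8(165), np.uint8(162), np.uint8(161), np.uint8(163), np.uint8(161), np.uint8(158), np.uint8(158), np.uint8(157), np.uint8(155), np.uint8(157), np.uint8(158), np.uint8(158), np.uint8(158), np.uint8(157), np.uint8(159)]
```

```bash
cat >> pnp.py <<'E'
FC=np.array([.5885,.1505,.110]); FY=-.2773
def pre(dx,dy,out): # TCP in frame coords mm
    f=Rf(FY); rel(FC+f.apply(np.array([dx,dy,out])/1000),f*D)
def infr():
    p,r=tool(); f=Rf(FY); print("TCP in frame mm",f.inv().apply(p-FC)*1000,"rot",(f.inv()*r*D).as_rotvec())
    s=env.read_state(); print("F in frame",f.inv().apply(s["contact_force"]),"open",s["opening"],"t",s["time_s"])
E
python3 -c "
from pnp import *
pre(-1.1,-.4,65)"
```

```text
REL mm [-192.   129.1    6.5] rot [ 0.2287 -0.4939  0.8474] rows>= 5.4
```

```bash
python3 -m creep '[{"x":-60,"y":40,"z":0,"rx":0.03,"ry":-0.07,"rz":0.12},{"x":-192,"y":129,"z":6,"rx":0.2287,"ry":-0.4939,"rz":0.8474},{"x":-192,"y":129,"z":6,"rx":0.2287,"ry":-0.4939,"rz":0.8474},{"x":-192,"y":129,"z":6,"rx":0.2287,"ry":-0.4939,"rz":0.8474},{"x":-192,"y":129,"z":6,"rx":0.2287,"ry":-0.4939,"rz":0.8474},{"x":-192,"y":129,"z":6,"rx":0.2287,"ry":-0.4939,"rz":0.8474},{"x":-192,"y":129,"z":6,"rx":0.2287,"ry":-0.4939,"rz":0.8474},{"x":-192,"y":129,"z":6,"rx":0.2287,"ry":-0.4939,"rz":0.8474},{"x":-192,"y":129,"z":6,"rx":0.2287,"ry":-0.4939,"rz":0.8474},{"x":-192,"y":129,"z":6,"rx":0.2287,"ry":-0.4939,"rz":0.8474},{"x":-192,"y":129,"z":6,"rx":0.2287,"ry":-0.4939,"rz":0.8474}]'
python3 - <<'E'
from pnp import *
infr(); pre(-1.1,-.4,42)
E
```

```text
time_s: 8.43
position: [0.5578, 0.1586, 0.1683]
eef_rot: [0.363, 2.593, -0.097]
contact_force: [-1.0, 0.4, -2.0]
opening: 0.0172
grasp_force: 30.0
TCP in frame mm [ 1.6686 -0.6558 66.3407] rot [ 0.0001 -0.0035 -0.0007]
F in frame [-1.8695  0.0906 -1.178 ] open 0.01724589547083546 t 8.425
REL mm [ 2.9  0.3 24.3] rot [ 0.0001  0.0035 -0.0007] rows>= 0.4
```

```bash
python3 -m creep '[{"x":0,"y":0,"z":10,"rx":0,"ry":0,"rz":0},{"x":0,"y":0,"z":20,"rx":0,"ry":0,"rz":0},{"x":0,"y":0,"z":22,"rx":0,"ry":0,"rz":0},{"x":0,"y":0,"z":22,"rx":0,"ry":0,"rz":0},{"x":0,"y":0,"z":22,"rx":0,"ry":0,"rz":0},{"x":0,"y":0,"z":22,"rx":0,"ry":0,"rz":0}]'
python3 - <<'E'
from pnp import *
infr()
for c in ("top","scene"):
    env.get_image(c); infr()
pre(-1.1,-.4,38)
E
```

```text
time_s: 9.18
position: [0.5681, 0.1561, 0.1494]
eef_rot: [0.362, 2.592, -0.097]
contact_force: [-0.3, -0.2, -1.8]
opening: 0.0172
grasp_force: 30.0
TCP in frame mm [ 1.3709 -0.1958 44.6794] rot [ 0.0008 -0.0039 -0.0002]
F in frame [-1.1114 -0.2199 -1.4814] open 0.01717350082423905 t 9.175
TCP in frame mm [ 1.3488 -0.1973 44.6842] rot [ 0.0008 -0.0039 -0.0002]
F in frame [-1.4459 -1.0454 -2.1427] open 0.017117689121703087 t 9.225
TCP in frame mm [ 1.3361 -0.1988 44.6701] rot [ 0.0007 -0.0039 -0.0002]
F in frame [-1.1361  0.2678 -1.6824] open 0.017079166148388815 t 9.275
REL mm [ 2.5 -0.2  6.7] rot [ 0.0007  0.0039 -0.0002] rows>= 0.1
```

```bash
python3 -m creep '[{"x":2.5,"y":-0.2,"z":2,"rx":0,"ry":0.003,"rz":0},{"x":2.5,"y":-0.2,"z":4,"rx":0,"ry":0.003,"rz":0},{"x":2.5,"y":-0.2,"z":5,"rx":0,"ry":0.003,"rz":0},{"x":2.5,"y":-0.2,"z":6,"rx":0,"ry":0.003,"rz":0},{"x":2.5,"y":-0.2,"z":7,"rx":0,"ry":0.003,"rz":0},{"x":2.5,"y":-0.2,"z":8,"rx":0,"ry":0.003,"rz":0}]'
python3 - <<'E'
from pnp import *
infr()
E
```

```text
time_s: 10.02
position: [0.5698, 0.1554, 0.1409]
eef_rot: [0.362, 2.596, -0.096]
contact_force: [-1.0, 1.1, -1.3]
opening: 0.0168
grasp_force: 30.0
TCP in frame mm [-1.2824 -0.3921 36.4104] rot [ 0.0007 -0.0005 -0.0003]
F in frame [-1.7026  0.7761 -0.5298] open 0.01682403990313749 t 10.025
```

```bash
python3 -m creep '[{"x":0,"y":0,"z":1,"rx":0,"ry":0,"rz":0},{"x":0,"y":0,"z":2,"rx":0,"ry":0,"rz":0},{"x":0,"y":0,"z":3,"rx":0,"ry":0,"rz":0},{"x":0,"y":0,"z":3,"rx":0,"ry":0,"rz":0}]'
python3 - <<'E'
from pnp import *
infr()
E
```

```text
time_s: 10.52
position: [0.5712, 0.1549, 0.1382]
eef_rot: [0.362, 2.596, -0.097]
contact_force: [0.6, -0.1, -1.9]
opening: 0.0169
grasp_force: 30.0
TCP in frame mm [-1.3513 -0.4889 33.3308] rot [ 0.0004 -0.0004 -0.0001]
F in frame [-0.4354  0.0569 -1.9047] open 0.016937751894604166 t 10.525
```

```bash
python3 -m creep '[{"x":0,"y":0,"z":1,"rx":0,"ry":0,"rz":0},{"x":0,"y":0,"z":2,"rx":0,"ry":0,"rz":0},{"x":0,"y":0,"z":3,"rx":0,"ry":0,"rz":0},{"x":0,"y":0,"z":3,"rx":0,"ry":0,"rz":0}]'
python3 - <<'E'
from pnp import *
infr()
s=env.get_image("scene"); save(s,"pics/s5.png",(330,180,470,320),4.2)
E
```

```text
time_s: 11.02
position: [0.5727, 0.1545, 0.1356]
eef_rot: [0.362, 2.596, -0.097]
contact_force: [-0.5, 1.2, -1.6]
opening: 0.0173
grasp_force: 30.0
TCP in frame mm [-1.3238 -0.5033 30.3   ] rot [ 0.0003 -0.0004 -0.0001]
F in frame [-1.5156  0.9908 -0.991 ] open 0.017279877634682812 t 11.025
```

View pics/s5.png

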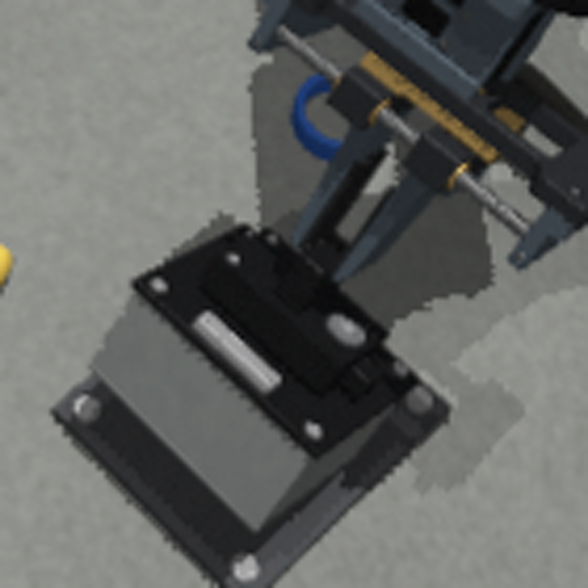

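The cap sits close over the face in the picture, around (300,330), with no contact force. It is already well past the tip height, so the pins are evidently in the sockets. I'll continue gently.

```bash
python3 -m creep '[{"x":0,"y":0,"z":1.5,"rx":0,"ry":0,"rz":0},{"x":0,"y":0,"z":3,"rx":0,"ry":0,"rz":0},{"x":0,"y":0,"z":4,"rx":0,"ry":0,"rz":0},{"x":0,"y":0,"z":4,"rx":0,"ry":0,"rz":0}]' && python3 -m creep '[{"x":0,"y":0,"z":0.5,"rx":0,"ry":0,"rz":0},{"x":0,"y":0,"z":1,"rx":0,"ry":0,"rz":0},{"x":0,"y":0,"z":1.5,"rx":0,"ry":0,"rz":0},{"x":0,"y":0,"z":1.5,"rx":0,"ry":0,"rz":0}]'
python3 - <<'E'
from pnp import *
infr()
E
```

```text
time_s: 11.58
position: [0.5746, 0.1539, 0.1321]
eef_rot: [0.362, 2.596, -0.097]
contact_force: [-0.3, 1.9, -2.3]
opening: 0.0172
grasp_force: 30.0
time_s: 12.08
position: [0.5753, 0.1539, 0.131]
eef_rot: [0.362, 2.596, -0.096]
contact_force: [-1.6, 2.9, -1.5]
opening: 0.017
grasp_force: 30.0
TCP in frame mm [-1.2925 -0.3808 24.9481] rot [ 0.0007 -0.0005 -0.0002]
F in frame [-2.7432  2.3554 -0.0946] open 0.01697484281922242 t 12.075
```

```bash
python3 -m creep '[{"x":0,"y":0,"z":0.5,"rx":0,"ry":0,"rz":0},{"x":0,"y":0,"z":1,"rx":0,"ry":0,"rz":0},{"x":0,"y":0,"z":1,"rx":0,"ry":0,"rz":0}]' && python3 -m creep '[{"x":0,"y":0,"z":0.5,"rx":0,"ry":0,"rz":0},{"x":0,"y":0,"z":1,"rx":0,"ry":0,"rz":0},{"x":0,"y":0,"z":1,"rx":0,"ry":0,"rz":0}]'
python3 - <<'E'
from pnp import *
infr()
E
```

```text
time_s: 12.45
position: [0.5753, 0.154, 0.1306]
eef_rot: [0.363, 2.595, -0.095]
contact_force: [-6.7, 4.2, 3.5]
opening: 0.0168
grasp_force: 30.0
time_s: 12.82
position: [0.5754, 0.154, 0.1305]
eef_rot: [0.363, 2.595, -0.095]
contact_force: [-12.7, 4.0, 11.2]
opening: 0.0169
grasp_force: 30.0
TCP in frame mm [-1.4954 -0.2334 24.544 ] rot [ 0.0014 -0.0008 -0.0014]
F in frame [-5.8953  0.3593 16.3696] open 0.01689158333820736 t 12.825
```

Contact is 16 N along the normal, with the underside at the face (24.5 mm against 24.1 at the grasp), so the cap is home. Relax, open and back straight out.

```bash
python3 -m creep '[{"x":0,"y":0,"z":-1,"rx":0,"ry":0,"rz":0},{"x":0,"y":0,"z":-1,"rx":0,"ry":0,"rz":0}]' && python3 -m creep '[{"x":0,"y":0,"z":0,"rx":0,"ry":0,"rz":0},{"x":0,"y":0,"z":0,"rx":0,"ry":0,"rz":0},{"x":0,"y":0,"z":0,"rx":0,"ry":0,"rz":0},{"x":0,"y":0,"z":0,"rx":0,"ry":0,"rz":0},{"x":0,"y":0,"z":0,"rx":0,"ry":0,"rz":0},{"x":0,"y":0,"z":0,"rx":0,"ry":0,"rz":0}]' -0.3 && python3 -m creep '[{"x":0,"y":0,"z":-10,"rx":0,"ry":0,"rz":0},{"x":0,"y":0,"z":-30,"rx":0,"ry":0,"rz":0},{"x":0,"y":0,"z":-70,"rx":0,"ry":0,"rz":0},{"x":0,"y":0,"z":-110,"rx":0,"ry":0,"rz":0},{"x":0,"y":0,"z":-120,"rx":0,"ry":0,"rz":0},{"x":0,"y":0,"z":-120,"rx":0,"ry":0,"rz":0},{"x":0,"y":0,"z":-120,"rx":0,"ry":0,"rz":0}]'
python3 - <<'E'
from pnp import *
infr(); w=env.get_image("wrist"); save(w,"pics/w6.png",(240,120,400,250),4.6)
f=Rf(FY)
m=np.array([(-26,42,20),(-26,-42,20),(26,42,20),(26,-42,20),(20,9,50),(20,-9,50)])/1000
print("expect seated",((proj(w,f.apply(m)+FC)-[240,120])*4.6).round())
E
```

```text
time_s: 13.08
position: [0.5753, 0.154, 0.1306]
eef_rot: [0.363, 2.595, -0.095]
contact_force: [-7.1, 4.0, 4.7]
opening: 0.017
grasp_force: 30.0
time_s: 13.82
position: [0.5758, 0.1535, 0.1301]
eef_rot: [0.362, 2.596, -0.097]
contact_force: [0.4, 0.3, -0.2]
opening: 0.0597
grasp_force: 0.0
time_s: 14.7
position: [0.5177, 0.1695, 0.2324]
eef_rot: [0.362, 2.598, -0.099]
contact_force: [0.1, -0.6, 0.1]
opening: 0.0593
grasp_force: 0.0
TCP in frame mm [ -2.2962  -1.1229 142.6807] rot [-0.0014  0.0013  0.0006]
F in frame [ 0.2885 -0.5069 -0.0796] open 0.05930520791612776 t 14.7
expect seated [[549. 249.]
 [203. 249.]
 [541. 453.]
 [210. 452.]
 [415. 469.]
 [337. 469.]]
```

View pics/w6.png

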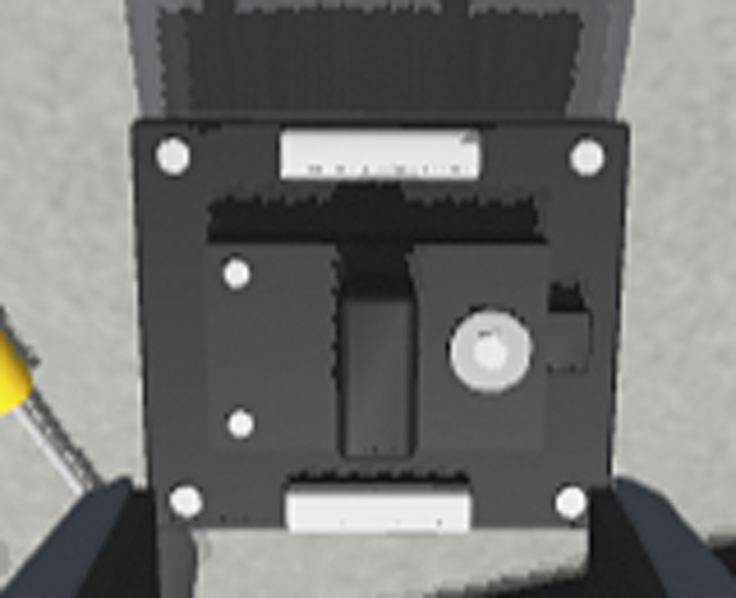

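The picture shows the cap square and flat on the face, corners at (205,245), (548,243), (546,452) and (210,452). That matches the predicted seated outline, and the gripper is clear.

```bash
python3 -c "
from station import env
print(env.sign_off())"
```

```text
the job is handed in; nothing more can be done
None
```

The first cap I tried, the one nearest the robot-side of the jig, fits: it is on both pins and flush with the frame, with contact felt at the face (about 16 N), and the other two caps and the tools were never touched; the job is handed in at about 15 s, verdict not shown.

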